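# Find the pigment tin with the rocking lid and press it home

## Task

One of the four pigment tins in the spill tray has a lid that was never pressed home. Without picking anything up, press lightly with your fingertips near the edge of one lid after another until you find the one that rocks under the press, then push that lid straight down in its middle until it is fully home, flush with the tin's ring. The tins stay standing where they are, the other lids stay shut, no lid is pressed so hard that it dents, and the two holds, the cup and the stirring stick are left alone.

Things in the scene. Friction and masses are not known exactly. Their poses are not given: they have to be found in the camera images.
- tin_a: one of four identical 1-litre sheet-metal pigment tins with press-in lids, standing loose and upright in the tray: 108 mm in diameter, 128 mm high to the top of its rolled ring, about 0.8 kg. Origin: centre of its underside (3 mm above the bench, on the tray's floor); z up along its axis
- tin_b: one of four identical 1-litre sheet-metal pigment tins with press-in lids, standing loose and upright in the tray: 108 mm in diameter, 128 mm high to the top of its rolled ring, about 0.8 kg. Origin: centre of its underside (3 mm above the bench, on the tray's floor); z up along its axis
- tin_c: one of four identical 1-litre sheet-metal pigment tins with press-in lids, standing loose and upright in the tray: 108 mm in diameter, 128 mm high to the top of its rolled ring, about 0.8 kg. Origin: centre of its underside (3 mm above the bench, on the tray's floor); z up along its axis
- tin_d: one of four identical 1-litre sheet-metal pigment tins with press-in lids, standing loose and upright in the tray: 108 mm in diameter, 128 mm high to the top of its rolled ring, about 0.8 kg. Origin: centre of its underside (3 mm above the bench, on the tray's floor); z up along its axis
- lid_a_mark (a point): lid of tin_a: a point fixed to it on its axis, inside the tin, 100 mm above the tin's origin at the start for home and loose lids alike; it sinks and tilts with the lid (z = the lid's upward axis). Lids are alike: steel dishes 89 mm across inside the tin's ring; flat panel of radius 39 mm, and round it a bead 5 mm wide and 6 mm high. Home: panel 122.5 mm, bead 128.5 mm above the tin's origin, rigid
- lid_b_mark (a point): lid of tin_b: a point fixed to it on its axis, inside the tin, 100 mm above the tin's origin at the start for home and loose lids alike; it sinks and tilts with the lid (z = the lid's upward axis). In one tin, any of the four, the lid stands 5 mm higher than home: level but loose, the other three are home. Which one cannot be told from these marks until a lid is pressed
- lid_c_mark (a point): lid of tin_c: a point fixed to it on its axis, inside the tin, 100 mm above the tin's origin at the start for home and loose lids alike; it sinks and tilts with the lid (z = the lid's upward axis). A loose lid pressed with 2 to 5 N on its panel, 15 to 35 mm from the middle, rocks by about 0.11 rad (that edge sinks, the far edge rises) and springs back when let go; a lid that is home does not move
- lid_d_mark (a point): lid of tin_d: a point fixed to it on its axis, inside the tin, 100 mm above the tin's origin at the start for home and loose lids alike; it sinks and tilts with the lid (z = the lid's upward axis). A loose lid needs 10 to 15 N straight down in its middle to go the 5 mm home; there it stops hard and stays. Over 60 N dents a lid
- sloper_mid (a point): bystander: round domed climbing hold of cast resin, 80 mm in diameter, 34 mm high, at the tray's far side; this point is its centre, half-way up
- cup_mid (a point): bystander: white plastic mixing cup, empty, 72 mm in diameter, 85 mm high, at the tray's far side; this point is its centre, half-way up
- stick_mid (a point): bystander: flat wooden stirring stick, 200 x 22 x 5 mm, lying along the tray's near side; this point is its centre, half-way up
- edge_mid (a point): bystander: long edge-shaped climbing hold, 110 x 50 x 37 mm, on the bench left of the tray; this point is its centre, half-way up
- tray: fixed shallow steel spill tray, 420 mm (x) by 660 mm (y), walls 3 mm thick and 18 mm high, floor 3 mm thick; origin: centre of its underside, on the bench

How it is judged:
By the outcome, as a careful person would: the job done as asked, in the order asked, and still so for the second after the job is handed in, with the robot touching nothing.
It also fails if it takes over 48 s, if anything falls off the work surface, if the arm or the gripper's body presses on something with over 40 N, if the wrist force passes 120 N, or if a joint passes its speed limit or range.

## Robot

A 7-joint arm with a two-finger parallel gripper is mounted at the origin on the work surface. World frame = base frame: x ahead of the robot, y to its left, z up, the work surface at z = 0. Lengths are in m, angles in rad, forces in N, time in s.
With the tool pointing down it reaches from about 0.425 to 0.925 m from the base axis. Payload 6.8 kg.
Tool frame: the origin (TCP) lies between the finger pads; the fingertips stand 22 mm ahead of it and the grasp point (between the pads) lies 3 mm ahead of it (bot.tip_reach is the distance from the TCP to the fingertips, in m); z points along the fingers, x is the direction in which the jaws open and shut, and the axes are right-handed (so a half turn about z gives the same grasp; the last joint's range is limited). The gripper opens to 85 mm and grips with 20 to 120 N. Pads are 22 mm wide; open, the fingers measure 114 mm over their backs; the gripper's body (76 mm by 85 mm) begins 54 mm behind the grasp point. The pads swing forward as they close: fully open they stand 13 mm farther back than shut.
Start: joints at [1.166, 0.477, 0.022, 1.555, -0.011, 1.109, -0.083], TCP at [0.197, -0.646, 0.253] pointing down, gripper open.
Joint ranges: [-2.96, 2.96], [-0.34, 2.1], [-1.41, 1.46], [0.24, 2.44], [-1.37, 4.51], [0.17, 1.92], [-2.96, 2.96]. Speed limits (rad/s): [2.39, 2.39, 3.14, 3.14, 3.14, 3.14, 3.14].

## Interface

Orientations are given as a unit quaternion [w, x, y, z].
In Python, from station import bot gives the robot as it stands.
- The arm moves only by the tool step_arm, never from a script. Its argument "targets" is a list of rows, each a list of 5 numbers: the shift along the tool's x, y, z in mm, then the turn about the tool's z in degrees, then the closure, from 0 (fully open) to 1 (shut). In form: [[dx, dy, dz, spin, jaw], ...]. A call has 1 to 20 rows; each row is the pose to reach, as a shift and turn from the pose commanded when the call began, along the tool's axes at that moment; what a row does not reach only later rows make up. A row lasts 1/12 s, in which the tool goes at most 41.7 mm and 7.16 degrees, less where a joint would pass 70% of its speed; a pose out of reach is approached as far as the arm can. A call with a gripper value outside its range is refused whole. The fingers move at their own pace and stop on an object; "newtons" is the grip in N (left out, the last holds). Time passes only in rows, so rows that repeat a pose let the fingers close. It gives the time, the measured TCP pose, the force and the opening at its end, in the units of the state.
- bot.get_obs(): the state, without advancing time (a new reading comes with each control period).
- bot.read_camera(name): name is "side" or "top" or "wrist"; returns a dict with "frame" (480x640x3 uint8, red, green, blue), "z_map" (480x640 float32, m along the optical axis (not along the pixel's ray), 0 where there is no reading), "fov_y" (degrees; the focal length in pixels is half the picture's height over the tangent of half this angle, whatever the lens; pixels are square), "cx", "cy" (the principal point, pixels), "R" (3x3) and "t" (3): a world point X has camera coordinates R X + t. Camera axes: x right, y down, z forward; pixel columns grow to the right and rows downward; lengths in m; the calibration is good to about 2 mm. A picture is of the moment at which its call begins.
- bot.hand_in(): hands the job in, once; it reports no verdict.
The state is a dict: "t": time; "q": joint angles; "joint_vel": joint speeds; "joint_torque": joint torques, N m; "eef_pos": TCP position; "tool_rot": TCP orientation; "contact_force": force on the tool from outside, world axes, zero at the start; "torque": the same for the moment, N m; "gripper_width": opening from 0.0 (shut) to 1.0 (fully open).
Only numpy, scipy, OpenCV 4.12 (cv2) and the standard library are available. Lean on these libraries where they do the work, as an engineer would, in place of code of your own. Each camera call takes 0.05 s, during which the arm holds its last target.

## Working session

There is one attempt and no reset: what is moved stays moved. The work goes in short steps, Python scripts to look and compute and a tool call to move; the robot and the scene stay as the last step left them, time stands still between calls to the robot, and variables do not carry over. Pictures are saved under pics/ and viewed, and the job is handed in when it is done.

Besides the shell and the picture viewer there is one more tool, called after "Call:" in YAML: its name, and indented under it one key for each argument. step_arm: Moves the arm, as the interface text tells. Its arguments: {"type":"object","properties":{"targets":{"type":"array"},"newtons":{"type":"number"}},"required":["targets"]}

```bash
mkdir -p pics; ls
python3 - <<'E'
from station import bot
import cv2,numpy as np
o=bot.get_obs()
print({k:np.round(v,3) for k,v in o.items()}, bot.tip_reach)
for n in ("side","top"):
    c=bot.read_camera(n)
    cv2.imwrite(f"pics/{n}0.png",c["frame"][:,:,::-1])
    np.savez(f"{n}0.npz",**c)
    print(n,c["fov_y"],c["cx"],c["cy"],c["R"].round(3),c["t"].round(3))
E
```

```text
pics
{'t': np.float64(0.0), 'q': array([ 1.166,  0.478,  0.022,  1.556, -0.012,  1.109, -0.083]), 'joint_vel': array([-0.002, -0.001, -0.   , -0.001,  0.002, -0.   , -0.001]), 'joint_torque': array([ 0.0000e+00, -5.9645e+01,  1.6080e+00, -2.8120e+01,  1.2000e-02,
        9.0000e-03, -0.0000e+00]), 'eef_pos': array([ 0.197, -0.645,  0.252]), 'tool_rot': array([-0.   ,  0.804, -0.595, -0.001]), 'contact_force': array([0.4  , 0.341, 0.379]), 'torque': array([-0.015,  0.024, -0.058]), 'gripper_width': np.float64(1.001)} 0.022
side 49.35127426428445 321.0898109778672 243.94368126295572 [[-0.869 -0.495  0.002]
 [-0.338  0.592 -0.732]
 [ 0.361 -0.637 -0.681]] [0.568 0.164 1.156]
top 54.593667349285994 318.0538437220996 236.0785898843676 [[ 0.025 -0.999 -0.02 ]
 [-0.993 -0.022 -0.114]
 [ 0.114  0.023 -0.993]] [0.142 0.587 1.171]
```

View pics/side0.png

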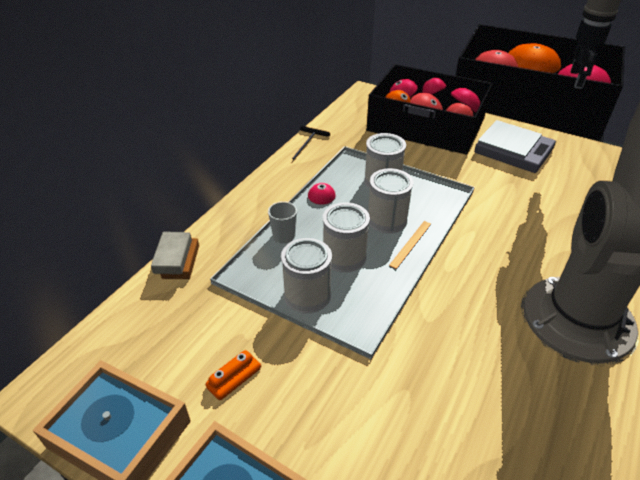

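View pics/top0.png

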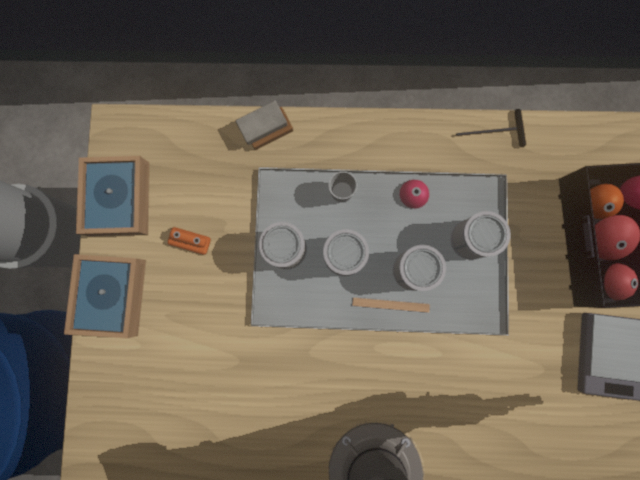

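Top view: four tins at about (282,245), (346,252), (422,268), (485,235). The stick lies near (390,305), the cup at (342,185), the dome at (415,193) and the edge hold at (188,240).

```bash
cat > h.py <<'E'
import numpy as np,cv2
def cloud(c):
    f=240/np.tan(np.radians(c["fov_y"]/2)); z=c["z_map"]
    v,u=np.mgrid[0:480,0:640]
    P=np.stack([(u-c["cx"])/f*z,(v-c["cy"])/f*z,z],-1)
    W=(P-c["t"])@c["R"]; W[z==0]=np.nan
    return W
E
python3 - <<'E'
from h import *
for n in("top","side"):
    c=np.load(n+"0.npz"); W=cloud(c)
    fl=np.nanmedian(W[...,2][(W[...,0]>.45)&(W[...,0]<.8)&(abs(W[...,1])<.3)])
    m=((W[...,2]>.118)&(W[...,2]<.15)&(W[...,0]>.4)&(W[...,0]<.85)&(abs(W[...,1])<.45)).astype(np.uint8)
    k,L,s,ce=cv2.connectedComponentsWithStats(m)
    print(n,"floor",fl)
    for i in range(1,k):
        if s[i,4]<300: continue
        p=W[L==i]; (x,y),r=cv2.minEnclosingCircle(p[:,:2].astype(np.float32))
        ctr=np.array([x,y]); d=np.hypot(*(p[:,:2]-ctr).T)
        print(ce[i].round(),s[i,4],"c",round(x,4),round(y,4),"r",round(r,4),"mean",p[:,:2].mean(0).round(4),
          "panel z",np.median(p[d<.033,2]).round(4),"bead",np.median(p[(d>.039)&(d<.044),2]).round(4),"ring",np.median(p[(d>.047)&(d<.053),2]).round(4))
W=cloud(np.load("top0.npz"))
for nm,(u,v) in dict(cup=(342,185),dome=(415,193),st1=(355,302),st2=(427,308),edge=(188,240)).items(): print(nm,W[v,u].round(3))
E
```

```text
top floor 0.004573271098121969
[487. 234.] 1658 c 0.5875 -0.2469 r 0.0549 mean [ 0.5868 -0.247 ] panel z 0.1263 bead 0.1311 ring 0.1314
[282. 244.] 1590 c 0.5513 0.24 r 0.0542 mean [0.5508 0.2399] panel z 0.1309 bead 0.1363 ring 0.1313
[346. 252.] 1610 c 0.5364 0.0862 r 0.0542 mean [0.5364 0.0861] panel z 0.1259 bead 0.1317 ring 0.1312
[423. 268.] 1661 c 0.5032 -0.0949 r 0.0544 mean [ 0.5027 -0.0953] panel z 0.1263 bead 0.1316 ring 0.1315
side floor 0.013769179052084116
[386. 145.] 799 c 0.5903 -0.248 r 0.0587 mean [ 0.5869 -0.2428] panel z 0.1263 bead 0.1307 ring 0.1303
[392. 182.] 1015 c 0.504 -0.0959 r 0.0572 mean [ 0.5029 -0.0922] panel z 0.1262 bead 0.1306 ring 0.1307
[346. 219.] 1271 c 0.54 0.0861 r 0.057 mean [0.5369 0.0892] panel z 0.1263 bead 0.131 ring 0.1308
[306. 257.] 1571 c 0.5526 0.2395 r 0.0564 mean [0.5497 0.2452] panel z 0.1311 bead 0.1355 ring 0.1307
cup [0.727 0.096 0.004]
dome [ 0.702 -0.094  0.037]
st1 [0.416 0.056 0.006]
st2 [ 0.405 -0.13   0.009]
edge [0.565 0.494 0.037]
```

```bash
cat >> h.py <<'E'
from scipy.spatial.transform import Rotation as Ro
TINS=[(.587,-.247),(.503,-.095),(.5365,.0862),(.551,.240)]
def Rt(o):
    w,x,y,z=o["tool_rot"]; return Ro.from_quat([x,y,z,w]).as_matrix()
def shift(o,xyz): return ((np.array(xyz)-o["eef_pos"])@Rt(o)*1000).round(1)
E
python3 - <<'E'
from h import *
from station import bot
o=bot.get_obs();R=Rt(o);print(R.round(3))
c=np.array(TINS[0]); p=c-R[:2,1]*.023
print(p, shift(o,[*p,.172]))
E
```

```text
[[ 0.292 -0.956 -0.001]
 [-0.956 -0.292  0.002]
 [-0.002  0.    -1.   ]]
[ 0.60899438 -0.24027339] [-266.5 -512.1   80.8]
```

Call:
step_arm:
  targets:
    - [-20,-38,0,0,1]
    - [-40,-76,0,0,1]
    - [-58,-112,5,0,1]
    - [-77,-148,10,0,1]
    - [-95,-184,15,0,1]
    - [-115,-220,20,0,1]
    - [-134,-257,25,0,1]
    - [-153,-294,30,0,1]
    - [-172,-330,35,0,1]
    - [-191,-367,40,0,1]
    - [-210,-404,45,0,1]
    - [-229,-440,50,0,1]
    - [-248,-477,55,0,1]
    - [-260,-500,60,0,1]
    - [-266,-512,65,0,1]
    - [-266.5,-512,70,0,1]
    - [-266.5,-512,70,0,1]
    - [-266.5,-512,70,0,1]

```text
t: 1.6
eef_pos: [0.6071, -0.2435, 0.1827]
tool_rot: [0.001, 0.803, -0.596, -0.001]
contact_force: [-0.5, 0.4, 0.3]
gripper_width: -0.003
```

Run:
```python
from h import *
from station import bot
o=bot.get_obs();R=Rt(o);print(R.round(3),o["t"],o["q"].round(2),o["eef_pos"],o["contact_force"],o["gripper_width"])
c=np.array(TINS[0]); p=c-R[:2,1]*.023
print(p, shift(o,[*p,.149]))
c=bot.read_camera("wrist"); cv2.imwrite("pics/w1.png",c["frame"][:,:,::-1])
```

```text
[[ 0.289 -0.957 -0.002]
 [-0.957 -0.289 -0.001]
 [ 0.001  0.003 -1.   ]] 1.6 [ 0.38  0.52 -0.13  1.66  0.08  0.97 -1.06] [ 0.60709302 -0.24354213  0.18269974] [-0.45520504  0.44464439  0.28848648] -0.0030316503150856324
[ 0.60901536 -0.24034265] [-2.5 -2.9 33.7]
```

View pics/w1.png

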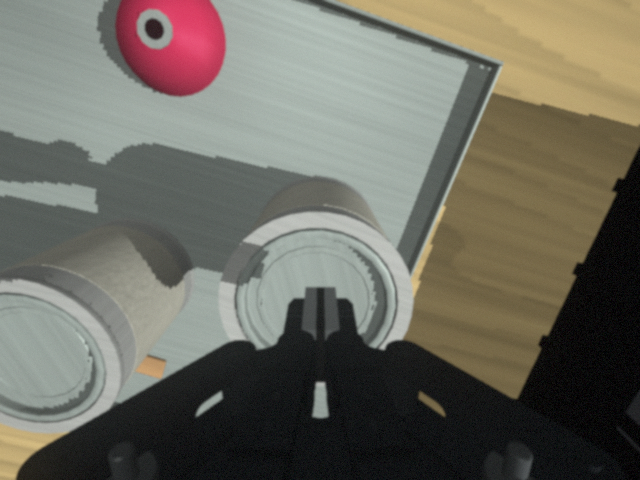

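The wrist view shows the shut fingertips near (320,300), over the first tin's panel and inside its bead. I'll go down to just above it.

Call:
step_arm:
  targets:
    - [0,0,8,0,1]
    - [0,0,16,0,1]
    - [0,0,24,0,1]
    - [0,0,28,0,1]
    - [0,0,30,0,1]
    - [0,0,30,0,1]
    - [0,0,30,0,1]

```text
t: 2.23
eef_pos: [0.6092, -0.2409, 0.1533]
tool_rot: [-0.0, 0.804, -0.595, -0.0]
contact_force: [0.5, -0.3, 0.6]
gripper_width: -0.002
```

Run:
```python
from h import *
from station import bot
o=bot.get_obs();R=Rt(o);print(o["t"],o["eef_pos"],o["contact_force"])
c=np.array(TINS[0]); print("rel tool", ((np.array([*c,.1475])-o["eef_pos"])@R*1000).round(1))
```

```text
2.2333 [ 0.60919604 -0.2408883   0.1532626 ] [ 0.53680165 -0.34332567  0.57680425]
rel tool [-0.6 23.   5.8]
```

Well placed, 23 mm off the middle. Now pressing in small steps.

Call:
step_arm:
  targets:
    - [0,0,1,0,1]
    - [0,0,2,0,1]
    - [0,0,3,0,1]
    - [0,0,4,0,1]
    - [0,0,4,0,1]

```text
t: 2.65
eef_pos: [0.609, -0.2409, 0.1491]
tool_rot: [0.0, 0.804, -0.595, -0.0]
contact_force: [-0.5, -0.5, -0.1]
gripper_width: 0.001
```

Call:
step_arm:
  targets:
    - [0,0,0.5,0,1]
    - [0,0,1,0,1]
    - [0,0,1,0,1]

```text
t: 2.9
eef_pos: [0.6091, -0.2409, 0.1482]
tool_rot: [-0.0, 0.804, -0.595, -0.0]
contact_force: [-0.3, -0.1, -0.2]
gripper_width: -0.003
```

Call:
step_arm:
  targets:
    - [0,0,0.5,0,1]
    - [0,0,0.5,0,1]

```text
t: 3.07
eef_pos: [0.6091, -0.2409, 0.1477]
tool_rot: [0.0, 0.804, -0.595, -0.0]
contact_force: [-0.3, 0.0, -0.2]
gripper_width: -0.004
```

Call:
step_arm:
  targets:
    - [0,0,0.5,0,1]
    - [0,0,0.5,0,1]

```text
t: 3.23
eef_pos: [0.6092, -0.2409, 0.1477]
tool_rot: [0.0, 0.804, -0.595, 0.0]
contact_force: [-1.6, 0.4, 3.5]
gripper_width: -0.001
```

Rigid at 3.5 N with no give, so this lid is home. Lifting and going to tin 2.

Run:
```python
from h import *
from station import bot
o=bot.get_obs();R=Rt(o);print(o["eef_pos"],o["contact_force"])
for c in TINS[1:]:
  p=np.array(c)-R[:2,1]*.023; print(shift(o,[*p,.152]))
```

```text
[ 0.60915162 -0.2409163   0.14770046] [-1.64658455  0.41536195  3.45195515]
[-170.6   35.8   -4.3]
[-334.1  -49.2   -4.3]
[-476.9 -108.    -4.3]
```

Call:
step_arm:
  targets:
    - [0,0,-10,0,1]
    - [0,0,-25,0,1]
    - [-8,2,-33,0,1]
    - [-35,8,-33,0,1]
    - [-65,14,-33,0,1]
    - [-95,20,-33,0,1]
    - [-125,26,-33,0,1]
    - [-150,32,-33,0,1]
    - [-165,35,-33,0,1]
    - [-170.5,36,-33,0,1]
    - [-170.5,36,-25,0,1]
    - [-170.5,36,-15,0,1]
    - [-170.5,36,-8,0,1]
    - [-170.5,36,-4,0,1]
    - [-170.5,36,-3,0,1]
    - [-170.5,36,-3,0,1]

```text
t: 4.57
eef_pos: [0.5247, -0.0891, 0.1494]
tool_rot: [0.0, 0.804, -0.595, -0.001]
contact_force: [-0.7, -0.4, -0.3]
gripper_width: -0.002
```

Run:
```python
from h import *
from station import bot
o=bot.get_obs();R=Rt(o);print(o["t"],o["eef_pos"],o["contact_force"])
c=np.array(TINS[1]); print("rel tool", ((np.array([*c,.1475])-o["eef_pos"])@R*1000).round(1))
```

```text
4.5667 [ 0.52466196 -0.08907289  0.14942284] [-0.6883538  -0.37647395 -0.29591907]
rel tool [-0.6 22.4  2. ]
```

Call:
step_arm:
  targets:
    - [0,0,0.5,0,1]
    - [0,0,1,0,1]
    - [0,0,1,0,1]

```text
t: 4.82
eef_pos: [0.525, -0.0885, 0.1495]
tool_rot: [-0.0, 0.804, -0.595, 0.0]
contact_force: [-0.1, 0.2, -0.8]
gripper_width: -0.001
```

Call:
step_arm:
  targets:
    - [0,0,0.5,0,1]
    - [0,0,0.5,0,1]

```text
t: 4.98
eef_pos: [0.5249, -0.0884, 0.149]
tool_rot: [-0.0, 0.804, -0.595, 0.0]
contact_force: [-0.5, 1.0, -0.9]
gripper_width: 0.0
```

Call:
step_arm:
  targets:
    - [0,0,0.4,0,1]
    - [0,0,0.4,0,1]

```text
t: 5.15
eef_pos: [0.5248, -0.0884, 0.1484]
tool_rot: [-0.0, 0.804, -0.595, 0.0]
contact_force: [-0.2, 0.3, -0.2]
gripper_width: 0.003
```

Call:
step_arm:
  targets:
    - [0,0,0.4,0,1]
    - [0,0,0.4,0,1]

```text
t: 5.32
eef_pos: [0.5248, -0.0884, 0.148]
tool_rot: [0.0, 0.804, -0.595, 0.0]
contact_force: [0.4, -0.0, -0.1]
gripper_width: 0.003
```

Call:
step_arm:
  targets:
    - [0,0,0.4,0,1]
    - [0,0,0.4,0,1]

```text
t: 5.48
eef_pos: [0.5249, -0.0884, 0.1477]
tool_rot: [-0.0, 0.804, -0.595, 0.0]
contact_force: [-0.1, 0.2, 0.4]
gripper_width: -0.001
```

Call:
step_arm:
  targets:
    - [0,0,0.3,0,1]
    - [0,0,0.3,0,1]

```text
t: 5.65
eef_pos: [0.5249, -0.0884, 0.1476]
tool_rot: [-0.0, 0.804, -0.595, 0.0]
contact_force: [-1.0, -0.5, 3.7]
gripper_width: -0.003
```

Run:
```python
from h import *
from station import bot
o=bot.get_obs();R=Rt(o);print(o["eef_pos"],o["contact_force"])
for c in TINS[2:]:
  p=np.array(c)-R[:2,1]*.023; print(shift(o,[*p,.152]))
```

```text
[ 0.52486984 -0.08842279  0.14761711] [-0.96164014 -0.45129372  3.66081349]
[-163.6  -85.2   -4.4]
[-306.4 -144.    -4.4]
```

Tin 2 is also rigid at 3.7 N and 0.1476 m. On to tin 3.

Call:
step_arm:
  targets:
    - [0,0,-10,0,1]
    - [0,0,-25,0,1]
    - [-8,-4,-33,0,1]
    - [-33,-17,-33,0,1]
    - [-62,-32,-33,0,1]
    - [-92,-48,-33,0,1]
    - [-120,-63,-33,0,1]
    - [-145,-76,-33,0,1]
    - [-159,-83,-33,0,1]
    - [-163.5,-85,-33,0,1]
    - [-163.5,-85,-25,0,1]
    - [-163.5,-85,-15,0,1]
    - [-163.5,-85,-8,0,1]
    - [-163.5,-85,-4,0,1]
    - [-163.5,-85,-2.5,0,1]
    - [-163.5,-85,-2,0,1]
    - [-163.5,-85,-2,0,1]
    - [-163.5,-85,-2,0,1]

```text
t: 7.15
eef_pos: [0.5585, 0.0926, 0.1496]
tool_rot: [-0.0, 0.804, -0.595, 0.0]
contact_force: [0.7, 0.2, 0.9]
gripper_width: 0.003
```

Run:
```python
from h import *
from station import bot
o=bot.get_obs();R=Rt(o);print(o["t"],o["eef_pos"],o["contact_force"])
c=np.array(TINS[2]); print("rel tool", ((np.array([*c,.1475])-o["eef_pos"])@R*1000).round(1))
```

```text
7.15 [0.55851675 0.09258939 0.14956833] [0.68692459 0.23293367 0.91836288]
rel tool [-0.3 22.9  2.1]
```

Call:
step_arm:
  targets:
    - [0,0,0.5,0,1]
    - [0,0,1,0,1]
    - [0,0,1,0,1]

```text
t: 7.4
eef_pos: [0.5583, 0.0928, 0.1484]
tool_rot: [-0.0, 0.804, -0.595, 0.0]
contact_force: [-0.5, 0.2, -0.3]
gripper_width: -0.0
```

Call:
step_arm:
  targets:
    - [0,0,0.4,0,1]
    - [0,0,0.4,0,1]

```text
t: 7.57
eef_pos: [0.5583, 0.0928, 0.1479]
tool_rot: [-0.0, 0.804, -0.595, 0.0]
contact_force: [-0.5, -0.9, 0.4]
gripper_width: -0.001
```

Call:
step_arm:
  targets:
    - [0,0,0.4,0,1]
    - [0,0,0.4,0,1]

```text
t: 7.73
eef_pos: [0.5583, 0.0928, 0.1476]
tool_rot: [-0.0, 0.804, -0.595, 0.0]
contact_force: [-1.1, -0.3, 2.2]
gripper_width: -0.001
```

Call:
step_arm:
  targets:
    - [0,0,0.15,0,1]
    - [0,0,0.15,0,1]

```text
t: 7.9
eef_pos: [0.5583, 0.0928, 0.1476]
tool_rot: [-0.0, 0.804, -0.595, 0.0]
contact_force: [-1.9, -0.5, 4.8]
gripper_width: -0.002
```

Run:
```python
from h import *
from station import bot
o=bot.get_obs();R=Rt(o);print(o["eef_pos"],o["contact_force"],o["q"].round(2))
for c in TINS[3:]:
  p=np.array(c)-R[:2,1]*.023; print(shift(o,[*p,.1565]))
```

```text
[0.5583309  0.09283508 0.14762502] [-1.87899368 -0.52422053  4.81626741] [-0.09  0.44 -0.24  1.9   0.14  0.82 -1.67]
[-142.9  -59.    -8.9]
```

Tin 3 is rigid at 4.8 N. Tin 4's panel stood 5 mm higher in the depth map, so I'll stop higher there.

Call:
step_arm:
  targets:
    - [0,0,-10,0,1]
    - [0,0,-25,0,1]
    - [-8,-3,-36,0,1]
    - [-30,-12,-38,0,1]
    - [-57,-23,-38,0,1]
    - [-85,-35,-38,0,1]
    - [-110,-46,-38,0,1]
    - [-130,-54,-38,0,1]
    - [-140,-58,-38,0,1]
    - [-143,-59,-38,0,1]
    - [-143,-59,-30,0,1]
    - [-143,-59,-20,0,1]
    - [-143,-59,-13,0,1]
    - [-143,-59,-9,0,1]
    - [-143,-59,-8,0,1]
    - [-143,-59,-8,0,1]
    - [-143,-59,-8,0,1]

```text
t: 9.32
eef_pos: [0.5731, 0.2465, 0.1555]
tool_rot: [-0.0, 0.804, -0.595, 0.0]
contact_force: [0.1, -0.0, -0.1]
gripper_width: -0.001
```

Run:
```python
from h import *
from station import bot
o=bot.get_obs();R=Rt(o);print(o["t"],o["eef_pos"],o["contact_force"])
c=np.array(TINS[3]); print("rel tool", ((np.array([*c,.1526])-o["eef_pos"])@R*1000).round(1))
```

```text
9.3167 [0.57307712 0.24650667 0.1554601 ] [ 0.06330967 -0.00322017 -0.09958963]
rel tool [-0.2 23.   2.9]
```

Call:
step_arm:
  targets:
    - [0,0,1,0,1]
    - [0,0,2,0,1]
    - [0,0,2,0,1]

```text
t: 9.57
eef_pos: [0.5729, 0.2468, 0.1534]
tool_rot: [-0.0, 0.804, -0.595, 0.0]
contact_force: [0.0, -0.4, -0.2]
gripper_width: -0.0
```

Call:
step_arm:
  targets:
    - [0,0,0.5,0,1]
    - [0,0,0.5,0,1]

```text
t: 9.73
eef_pos: [0.5729, 0.2468, 0.1529]
tool_rot: [-0.0, 0.804, -0.595, 0.0]
contact_force: [0.0, 1.3, 0.5]
gripper_width: 0.001
```

Call:
step_arm:
  targets:
    - [0,0,0.5,0,1]
    - [0,0,0.5,0,1]

```text
t: 9.9
eef_pos: [0.573, 0.2469, 0.1524]
tool_rot: [-0.0, 0.804, -0.595, 0.0]
contact_force: [-0.4, 0.2, 0.6]
gripper_width: 0.001
```

Call:
step_arm:
  targets:
    - [0,0,0.5,0,1]
    - [0,0,0.5,0,1]

```text
t: 10.07
eef_pos: [0.573, 0.2469, 0.152]
tool_rot: [-0.0, 0.804, -0.595, 0.0]
contact_force: [-1.2, -0.1, 1.4]
gripper_width: 0.002
```

Call:
step_arm:
  targets:
    - [0,0,0.5,0,1]
    - [0,0,0.5,0,1]

```text
t: 10.23
eef_pos: [0.5731, 0.2469, 0.1516]
tool_rot: [-0.0, 0.804, -0.595, 0.0]
contact_force: [-1.2, -0.3, 1.9]
gripper_width: -0.003
```

Call:
step_arm:
  targets:
    - [0,0,0.4,0,1]
    - [0,0,0.4,0,1]

```text
t: 10.4
eef_pos: [0.5731, 0.2469, 0.1512]
tool_rot: [-0.0, 0.804, -0.595, 0.0]
contact_force: [-1.0, -0.1, 2.9]
gripper_width: -0.002
```

Call:
step_arm:
  targets:
    - [0,0,0.3,0,1]
    - [0,0,0.3,0,1]

```text
t: 10.57
eef_pos: [0.5731, 0.2469, 0.1509]
tool_rot: [-0.0, 0.804, -0.595, 0.0]
contact_force: [0.6, -0.1, 5.4]
gripper_width: 0.004
```

Run:
```python
from h import *
from station import bot
c=bot.read_camera("wrist"); cv2.imwrite("pics/w2.png",c["frame"][:,:,::-1])
s=bot.read_camera("side")
for nm,c in (("wrist",c),("side",s)):
    W=cloud(c); d=W[...,:2]-np.array(TINS[3]); r=np.hypot(d[...,0],d[...,1])
    for a,b,n in((0,.034,"panel"),(.0395,.0435,"bead")):
        m=(r>a)&(r<b)&(W[...,2]>.12)&(W[...,2]<.145)
        P=W[m]; 
        for _ in range(3):
            A=np.c_[P[:,:2]-TINS[3],np.ones(len(P))]; x=np.linalg.lstsq(A,P[:,2],rcond=None)[0]
            e=abs(A@x-P[:,2]); P=P[e<.0015] if (e<.0015).sum()>20 else P
        print(nm,n,len(P),"slope",x[:2].round(3),"z0",x[2].round(4))
```

```text
wrist panel 1511 slope [-0.073 -0.021] z0 0.1298
wrist bead 486 slope [-0.286 -0.061] z0 0.1371
side panel 278 slope [-0.083 -0.027] z0 0.1317
side bead 55 slope [-0.062 -0.002] z0 0.1341
```

View pics/w2.png

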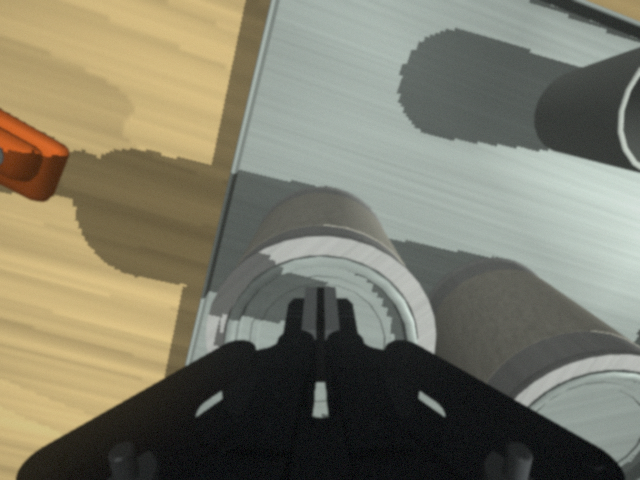

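Under the press the lid tilts about 0.08 rad toward the tip, with the panel sinking 2 mm, so tin 4 is the loose one. Now lift, let it spring back, and move over the middle.

Call:
step_arm:
  targets:
    - [0,0,-6,0,1]
    - [0,0,-14,0,1]
    - [0,0,-14,0,1]
    - [0,5,-14,0,1]
    - [0,14,-14,0,1]
    - [0,21,-14,0,1]
    - [0,23,-14,0,1]
    - [0,23,-14,0,1]
    - [0,23,-14,0,1]

```text
t: 11.42
eef_pos: [0.5507, 0.24, 0.1647]
tool_rot: [-0.0, 0.804, -0.595, 0.0]
contact_force: [-0.0, 0.2, -0.8]
gripper_width: -0.006
```

```bash
cat > m.py <<'E'
from h import *
from station import bot
o=bot.get_obs();R=Rt(o);print(o["t"],o["eef_pos"],o["contact_force"])
print("rel tool", ((np.array([*TINS[3],.1526])-o["eef_pos"])@R*1000).round(1))
for nm in("wrist","side","top"):
    c=bot.read_camera(nm)
    W=cloud(c); ctr=np.array(TINS[3]);
    d=W[...,:2]-ctr; r=np.hypot(d[...,0],d[...,1])
    ring=W[(r>.0475)&(r<.056)&(W[...,2]>.127)&(W[...,2]<.1335)]
    A=np.c_[2*ring[:,:2],np.ones(len(ring))]; x=np.linalg.lstsq(A,(ring[:,:2]**2).sum(1),rcond=None)[0]
    print(nm,"ring centre fit",x[:2].round(4),"ring z",np.median(ring[:,2]).round(4))
    m=(r<.034)&(W[...,2]>.12)&(W[...,2]<.145); P=W[m]
    if len(P)<30: continue
    for _ in range(4):
        A=np.c_[P[:,:2]-ctr,np.ones(len(P))]; x=np.linalg.lstsq(A,P[:,2],rcond=None)[0]
        e=abs(A@x-P[:,2]); P=P[e<.0015] if (e<.0015).sum()>20 else P
    print("  panel",len(P),"slope",x[:2].round(3),"z0",x[2].round(4))
E
python3 m.py
```

```text
11.4167 [0.55072086 0.24000739 0.16468997] [-0.01600949  0.1794032  -0.7749302 ]
rel tool [ 0.1 -0.3 12.1]
wrist ring centre fit [0.5529 0.2403] ring z 0.1299
  panel 9584 slope [-0.013 -0.011] z0 0.1296
side ring centre fit [0.552 0.24 ] ring z 0.1311
  panel 293 slope [-0.015 -0.008] z0 0.1313
top ring centre fit [0.1787 0.0614] ring z 0.1317
```

The lid sprang back level and I'm centred. Now pushing straight down.

Call:
step_arm:
  targets:
    - [0,-0.5,4,0,1]
    - [0,-0.5,8,0,1]
    - [0,-0.5,11,0,1]
    - [0,-0.5,11,0,1]
    - [0,-0.5,12,0,1]
    - [0,-0.5,12.5,0,1]
    - [0,-0.5,13,0,1]
    - [0,-0.5,13,0,1]

```text
t: 12.23
eef_pos: [0.5514, 0.2402, 0.1525]
tool_rot: [0.0, 0.804, -0.595, 0.0]
contact_force: [-2.5, -1.6, 5.9]
gripper_width: -0.003
```

Call:
step_arm:
  targets:
    - [0,0,0.5,0,1]
    - [0,0,1,0,1]
    - [0,0,1,0,1]

```text
t: 12.48
eef_pos: [0.5514, 0.2403, 0.1517]
tool_rot: [-0.0, 0.804, -0.595, 0.0]
contact_force: [-3.0, -1.5, 8.5]
gripper_width: -0.003
```

Call:
step_arm:
  targets:
    - [0,0,0.5,0,1]
    - [0,0,1,0,1]
    - [0,0,1,0,1]

```text
t: 12.73
eef_pos: [0.5514, 0.2402, 0.1507]
tool_rot: [-0.0, 0.804, -0.595, 0.0]
contact_force: [-3.2, -1.5, 8.5]
gripper_width: -0.003
```

Call:
step_arm:
  targets:
    - [0,0,0.5,0,1]
    - [0,0,1,0,1]
    - [0,0,1.5,0,1]
    - [0,0,1.5,0,1]

```text
t: 13.07
eef_pos: [0.5514, 0.2403, 0.1493]
tool_rot: [-0.0, 0.804, -0.595, 0.0]
contact_force: [-4.0, -2.1, 9.7]
gripper_width: 0.0
```

Call:
step_arm:
  targets:
    - [0,0,0.5,0,1]
    - [0,0,1,0,1]
    - [0,0,1,0,1]

```text
t: 13.32
eef_pos: [0.5514, 0.2403, 0.1482]
tool_rot: [-0.0, 0.804, -0.595, 0.0]
contact_force: [-2.9, -1.2, 8.8]
gripper_width: -0.001
```

Call:
step_arm:
  targets:
    - [0,0,0.5,0,1]
    - [0,0,0.5,0,1]

```text
t: 13.48
eef_pos: [0.5514, 0.2402, 0.1478]
tool_rot: [-0.0, 0.804, -0.595, 0.0]
contact_force: [-2.7, -1.5, 8.6]
gripper_width: 0.002
```

Call:
step_arm:
  targets:
    - [0,0,0.5,0,1]
    - [0,0,0.5,0,1]

```text
t: 13.65
eef_pos: [0.5514, 0.2403, 0.1474]
tool_rot: [-0.0, 0.804, -0.595, 0.0]
contact_force: [-2.7, -1.7, 9.7]
gripper_width: 0.001
```

Call:
step_arm:
  targets:
    - [0,0,0.5,0,1]
    - [0,0,0.5,0,1]

```text
t: 13.82
eef_pos: [0.5514, 0.2403, 0.1473]
tool_rot: [-0.0, 0.804, -0.595, 0.0]
contact_force: [-5.4, -2.4, 13.3]
gripper_width: 0.002
```

Force is now rising at a stop, at 0.1473. A bit more push to be sure it is home.

Call:
step_arm:
  targets:
    - [0,0,0.4,0,1]
    - [0,0,0.4,0,1]

```text
t: 13.98
eef_pos: [0.5515, 0.2403, 0.1473]
tool_rot: [-0.0, 0.804, -0.595, 0.0]
contact_force: [-5.2, -2.2, 15.7]
gripper_width: 0.001
```

Call:
step_arm:
  targets:
    - [0,0,0.4,0,1]
    - [0,0,0.4,0,1]
    - [0,0,0.4,0,1]

```text
t: 14.23
eef_pos: [0.5515, 0.2403, 0.1472]
tool_rot: [-0.0, 0.804, -0.595, 0.0]
contact_force: [-5.1, -3.8, 18.5]
gripper_width: 0.001
```

Hard stop at 18 N. Backing off straight up, then clear for a look.

Call:
step_arm:
  targets:
    - [0,0,-3,0,1]
    - [0,0,-10,0,1]
    - [0,0,-25,0,1]
    - [0,0,-50,0,1]
    - [0,0,-80,0,1]
    - [0,0,-110,0,1]
    - [0,0,-140,0,1]
    - [0,10,-150,0,1]
    - [0,30,-150,0,1]
    - [0,60,-150,0,1]
    - [0,80,-150,0,1]
    - [0,80,-150,0,1]
    - [0,80,-150,0,1]

```text
t: 15.32
eef_pos: [0.474, 0.2165, 0.2949]
tool_rot: [0.0, 0.804, -0.595, 0.0]
contact_force: [0.7, -0.2, -0.1]
gripper_width: -0.003
```

Run:
```python
from h import *
from station import bot
o=bot.get_obs();print(o["t"],o["eef_pos"],o["contact_force"])
for nm in("wrist","side","top"):
    c=bot.read_camera(nm); cv2.imwrite(f"pics/{nm}9.png",c["frame"][:,:,::-1]); W=cloud(c)
    for t in TINS:
        ctr=np.array(t)
        d=W[...,:2]-ctr; r=np.hypot(d[...,0],d[...,1]); ok=(W[...,2]>.115)&(W[...,2]<.145)
        P=W[(r<.033)&ok]; b=W[(r>.0395)&(r<.0435)&ok]; g=W[(r>.047)&(r<.053)&ok]
        if len(P)<60: continue
        for _ in range(4):
            A=np.c_[P[:,:2]-ctr,np.ones(len(P))]; x=np.linalg.lstsq(A,P[:,2],rcond=None)[0]
            e=abs(A@x-P[:,2]); P=P[e<.0015] if (e<.0015).sum()>20 else P
        top=W[(r<.07)&ok]
        print(nm,t,len(P),"slope",x[:2].round(3),"panel",x[2].round(4),"bead",np.median(b[:,2]).round(4),"ring",np.median(g[:,2]).round(4),"mean xy",top[:,:2].mean(0).round(4))
```

```text
15.3167 [0.47403775 0.21649452 0.29494392] [ 0.66806064 -0.17404888 -0.09894373]
wrist (0.503, -0.095) 927 slope [-0.021  0.03 ] panel 0.1239 bead 0.1302 ring 0.1293 mean xy [ 0.4929 -0.063 ]
wrist (0.5365, 0.0862) 4576 slope [-0.004 -0.001] panel 0.1246 bead 0.1298 ring 0.1299 mean xy [0.5412 0.0868]
wrist (0.551, 0.24) 5474 slope [-0.003 -0.001] panel 0.1244 bead 0.1294 ring 0.1298 mean xy [0.5564 0.2408]
side (0.587, -0.247) 147 slope [-0.007 -0.002] panel 0.1264 bead 0.1309 ring 0.1293 mean xy [ 0.5823 -0.2431]
side (0.503, -0.095) 205 slope [-0.006  0.   ] panel 0.1263 bead 0.1308 ring 0.1297 mean xy [ 0.5022 -0.0902]
side (0.5365, 0.0862) 252 slope [-0.002  0.01 ] panel 0.1261 bead 0.1311 ring 0.1298 mean xy [0.5346 0.0936]
side (0.551, 0.24) 347 slope [-0.     0.005] panel 0.126 bead 0.131 ring 0.1304 mean xy [0.5508 0.2434]
top (0.587, -0.247) 326 slope [-0.002 -0.01 ] panel 0.1263 bead 0.1321 ring 0.1312 mean xy [ 0.5866 -0.2465]
top (0.503, -0.095) 342 slope [0.001 0.005] panel 0.1262 bead 0.132 ring 0.1315 mean xy [ 0.5027 -0.0953]
top (0.5365, 0.0862) 312 slope [-0.003 -0.004] panel 0.1259 bead 0.1321 ring 0.1314 mean xy [0.5363 0.0861]
top (0.551, 0.24) 53 slope [ 0.043 -0.038] panel 0.1248 bead 0.1319 ring 0.1312 mean xy [0.5712 0.2153]
```

View pics/side9.png

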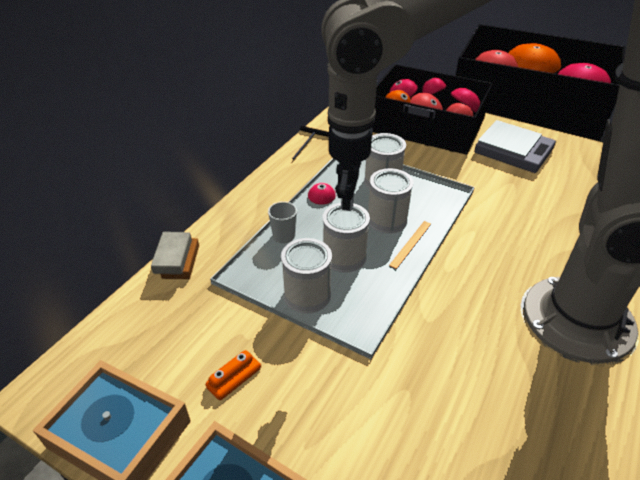

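View pics/wrist9.png

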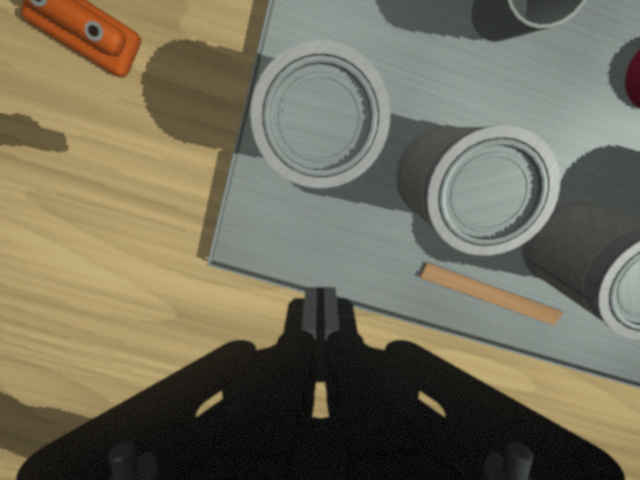

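Wrist view: tin 4's lid at (320,113) now looks just like its neighbour's at (490,190). In the depth map all four panels are at 0.126 m and level, and nothing else has moved. Handing in.

```bash
python3 -c "
from station import bot
print(bot.hand_in())"
```

```text
the job is handed in; nothing more can be done
None
```

The loose lid was on the leftmost tin, at about x 0.551, y 0.240. It is now pressed home, and I handed the job in at about 15.5 s of the 48 s allowed.

- **Finding it:** I pressed the lids from right to left with shut fingertips, 23 mm from the middle. The first three held rigid at 3.5, 3.7 and 4.8 N. The fourth gave way 2 mm and tilted about 0.08 rad, then came back nearly level when released.
- **Pressing it home:** I pushed the fourth lid straight down in its middle. It sank about 5 mm at about 9–10 N vertically, then stopped hard. The last force reading was 18.5 N, far below the 60 N that dents a lid.
- **Final checks:** In the side view its panel reads 0.126 m, level with the other three (0.131 m before), and its bead is flush with the ring to within 1 mm. No tin moved measurably, and the cup, stick and both holds looked untouched. The fingers were clear of everything.

**Readings that disagreed or overran:**
- The rock press on the loose lid ended at 5.4 N, slightly over the 2–5 N range.
- The tilt I measured was less than the expected 0.11 rad.
- The final top view of that tin was mostly hidden by the arm, so its panel figures there (0.1248 m, tilted) don't count. I relied on the side and wrist views for it.
- The wrist camera reads all heights about 1.5 mm low.

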